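# Clamp a soil core tube to the click of the torque wrench

### The job

At the mobile soil-testing table, take the core tube with the yellow band out of the wooden stand, lower it gently, upright and pointed end down, fully home into the hole of the blue clamp block and let go. Then tighten the clamp bolt by turning its click-type torque wrench clockwise (seen from above) until the handle breaks over at its hinge, stop there without forcing the handle on to the end stop of that hinge, and let go so that the handle straightens and the bolt stays tight. Leave everything else where it is.

Things in the scene. Friction and masses are not known exactly. Their poses are not given: they have to be found in the camera images.
- core_yellow_centre (a point): Centre, half-way up, of the loose steel core tube with yellow band and cap: 28 mm diameter, 135 mm long, 175 to 350 g, z axis up along it. Foot 67.5 mm below this point; the lowest 14 mm taper to a 20 mm flat foot. The band is only paint. It stands 35 mm deep in one of the stand's holes, foot 10 mm above the table: lift 40 mm to free it.
- core_blue: A second core tube of the same size and shape with blue band and cap, in the other hole of the stand; the origin is at its foot. Leave it there.
- stand: Fixed wooden stand, 170 x 70 x 45 mm high, origin at the centre of its underside, with two holes 32 mm wide and 35 mm deep along its x axis, at 45 mm either side of the centre. Its yaw varies a little.
- clamp: Fixed blue clamp block, 75 (x) x 170 (y) x 60 mm high, origin at the centre of its underside on the table, z up. The hole for the tube lies at y = +45 mm, the bolt at y = -40 mm in its frame. Its yaw varies a little.
- bore (a point): Centre of the mouth of the clamp block's hole, at its top face, 60 mm above the table. The hole is 31 mm wide, with a 3 mm chamfer, 45 mm deep (its floor is 15 mm above the table). With the tube home the tube's centre is 22.5 mm above this point.
- wrench_head (a point): Centre of the round steel wrench head (46 mm wide), on the vertical axis of the clamp bolt, 92 mm above the table. The wrench stays on the bolt for good and sweeps level at this height, above the clamp block. It points away from the tube's hole, roughly to the robot's right.
- wrench_grip (a point): Centre of the wrench's grip, on its centre line: a level black bar, 28 mm diameter, 105 mm long, orange bands, 92 mm above the table, 200 mm from the bolt axis, free space under it. While straight, the wrench points from wrench_head to here. Pushed sideways here the bolt turns at 6 to 8 N, rising as it tightens; the handle breaks over at about 11 to 12 N.
- bolt (a joint): Angle of bolt and wrench head (rad), growing clockwise seen from above (tightening, grip towards the robot). Starts in 0 to 0.35; stays where left by friction, but pulling it back with 4 N or more at the grip loosens it. The angle at which the set torque is reached is not given: turn until the break-over is felt, about 0.4 to 0.9 rad from the start.
- click (a joint): Break-over hinge of the handle (rad), 45 mm from the bolt axis: 0 when straight, grows as the handle folds clockwise. A spring holds it at 0 up to the set torque; then it gives way, the push falls to about half within 0.17 rad (26 mm at the grip) and the bolt stops. Broken over from 0.10; hard end stop at 0.26 (overload). Let go, it springs back to 0.
- jar: Amber sample jar, 64 mm wide, 75 mm high, origin under its centre. Bystander.
- bottle_a: Water bottle, 62 mm wide, 190 mm high, origin under its centre. Bystander.
- bottle_b: Water bottle, 62 mm wide, 190 mm high, origin under its centre. Bystander.
- glove_box: Blue glove carton, 120 x 230 x 75 mm high, origin under its centre. Bystander.
- analyser: Grey hand-held soil analyser standing on its foot and nose, about 200 x 75 x 165 mm high, origin under its foot. Bystander.
- lid_dish: Flat black round dish, 80 mm wide, 20 mm high, origin under its centre. Bystander.

How it is judged:
By the outcome, as a careful person would: the job done as asked, in the order asked, and still so for the second after the job is handed in, with the robot touching nothing.
It also fails if it takes over 72 s, if anything falls off the work surface, if the arm or the gripper's body presses on something with over 40 N, if the wrist force passes 120 N, or if a joint passes its speed limit or range.

### The arm

A 6-joint arm with a two-finger parallel gripper is mounted at the origin on the work surface. World frame = base frame: x ahead of the robot, y to its left, z up, the work surface at z = 0. Lengths are in m, angles in rad, forces in N, time in s.
With the tool pointing down it reaches from about 0.225 to 0.875 m from the base axis. Payload 3.4 kg.
Tool frame: the origin (TCP) lies at the very end of the fingers, on their centre line; the grasp point (between the pads) lies 19 mm behind it; z points along the fingers, y is the line along which they close (so a half turn about z gives the same grasp; the last joint's range is limited). The gripper opens to 85 mm and grips with 20 to 120 N. Pads are 22 mm wide; open, the fingers measure 114 mm over their backs; the gripper's body (76 mm by 85 mm) begins 54 mm behind the grasp point. The pads swing forward as they close: fully open they stand 13 mm farther back than shut.
Start: joints at [-1.365, 0.276, 1.505, -0, 1.361, -0.121], TCP at [0.185, -0.545, 0.231] pointing down, gripper open.
Joint ranges: [-2.89, 2.89], [-0.75, 2.08], [0.22, 2.7], [-1.18, 4.32], [0.11, 2.71], [-2.7, 2.7]. Speed limits (rad/s): [2.57, 2.57, 3.14, 3.14, 3.14, 3.14].

### API

Orientations are given as a unit quaternion [w, x, y, z].
In Python, from rig import get_state, optics, sign_off gives the robot as it stands.
- The arm moves only by the tool send_rows, never from a script. Its argument "increments" is a list of rows, each an object with "gripper": the gripper's target within -1 to 1 (shut at 1, half-way at 0, fully open at -1); "linear": the shift along the world's x, y, z in m, a list of three; "delta_rot": the turn, a rotation vector about the world's x, y, z in rad, a list of three. In form: [{"gripper": gripper, "linear": [dx, dy, dz], "delta_rot": [rx, ry, rz]}, ...]. A call has 1 to 8 rows; each row is the pose to reach, as a shift and turn from the pose commanded when the call began; what a row does not reach only later rows make up. A row lasts 1/10 s, in which the tool goes at most 50 mm and 8.59 degrees, less where a joint would pass 70% of its speed; a pose out of reach is approached as far as the arm can. A call with a gripper value outside its range is refused whole. The fingers move at their own pace and stop on an object; "newtons" is the grip in N (left out, the last holds). Time passes only in rows, so rows that repeat a pose let the fingers close. It gives the time, the measured TCP pose, the force, the opening and the grip force at its end, in the units of the state.
- get_state(): the state, without advancing time (a new reading comes with each control period).
- optics.get_image(name): name is "scene" or "top"; returns a dict with "pixels" (384x512x3 uint8, blue, green, red), "K" (3x3 intrinsics, pixels), "k1" (the pictures are not rectified: a ray, as slopes to the right and down, at radius r is drawn at 1 + k1 r^2 times it, then the intrinsics apply), "rvec" (rotation vector, rad) and "tvec" (3), from world to camera coordinates, as OpenCV has them. Camera axes: x right, y down, z forward; pixel columns grow to the right and rows downward; lengths in m; the calibration is good to about 2 mm. A picture is of the moment at which its call begins. There is no depth.
- sign_off(): hands the job in; it is judged then, once.
The state is a dict: "clock": time; "qpos": joint angles; "qd": joint speeds; "effort": joint torques, N m; "position": TCP position; "ee_rot": TCP orientation; "contact_force": force on the tool from outside, world axes, zero at the start; "moment": the same for the moment, N m; "width": finger opening in m; "gripper_force": force on a finger pad.
Only numpy, scipy, OpenCV 4.12 (cv2) and the standard library are available. Lean on these libraries where they do the work, as an engineer would, in place of code of your own. Each camera call takes 0.05 s, during which the arm holds its last target. There are 200 camera calls.

## Working session

There is one attempt and no reset: what is moved stays moved. The work goes in short steps, Python scripts to look and compute and a tool call to move; the robot and the scene stay as the last step left them, time stands still between calls to the robot, and variables do not carry over. Pictures are saved under pics/ and viewed, at most 10 in all, crops included, and the job is handed in when it is done.

Besides the shell and the picture viewer there is one more tool, called after ">>>" as name(argument=value, ...), one argument or row to a line, values as JSON. send_rows: Moves the arm, as the interface text tells. Its arguments: {"type":"object","properties":{"increments":{"type":"array"},"newtons":{"type":"number"}},"required":["increments"]}

```bash
mkdir -p pics
cat > h.py <<'E'
import numpy as np, cv2
from rig import get_state, optics, sign_off
def shot(n):
    d=optics.get_image(n); d['pixels']=np.array(d['pixels'],np.uint8); return d
def cam(d):
    R=cv2.Rodrigues(np.array(d['rvec'],float))[0]; t=np.array(d['tvec'],float).ravel(); return R,t
def dist(d): return np.array([d['k1'],0,0,0,0.])
def ray(d,uv):
    R,t=cam(d); p=cv2.undistortPoints(np.array(uv,float).reshape(-1,1,2),np.array(d['K'],float),dist(d)).reshape(-1,2)
    v=np.c_[p,np.ones(len(p))]@R; return -R.T@t, v
def onz(d,uv,z):
    c,v=ray(d,uv); return c+v*((z-c[2])/v[:,2])[:,None]
def proj(d,X):
    return cv2.projectPoints(np.array(X,float).reshape(-1,1,3),np.array(d['rvec'],float),np.array(d['tvec'],float),np.array(d['K'],float),dist(d))[0].reshape(-1,2)
E
python3 - <<'E'
from h import *
s=get_state(); print({k:np.round(v,3) for k,v in s.items()})
for n in('scene','top'):
    d=shot(n); R,t=cam(d); print(n,-R.T@t,d['k1'],d['K'][0][0]); cv2.imwrite(f'pics/{n}0.png',d['pixels']); np.save(f'{n}0.npy',d,allow_pickle=True)
E
```

```text
{'clock': np.float64(0.0), 'qpos': array([-1.365,  0.277,  1.506, -0.   ,  1.361, -0.121]), 'qd': array([-0.001,  0.001,  0.   ,  0.   , -0.001,  0.   ]), 'effort': array([-1.0000e-03, -4.1678e+01, -2.4581e+01, -0.0000e+00,  1.1000e-02,
        0.0000e+00]), 'position': array([ 0.184, -0.544,  0.23 ]), 'ee_rot': array([-0.001,  0.987,  0.163, -0.   ]), 'contact_force': array([ 0.296, -0.262,  0.147]), 'moment': array([0.018, 0.001, 0.007]), 'gripper_force': np.float64(0.0), 'width': np.float64(0.085)}
scene [ 0.88391908 -0.37353721  0.99889884] 0.007761210237128954 359.42353193902113
top [0.26724252 0.02967497 1.32150371] -0.1025119598758506 346.6571979223072
```

View pics/scene0.png

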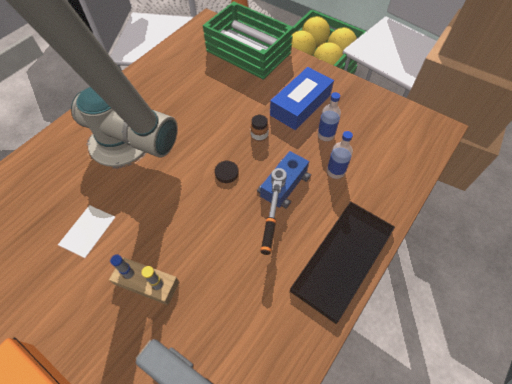

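View pics/top0.png

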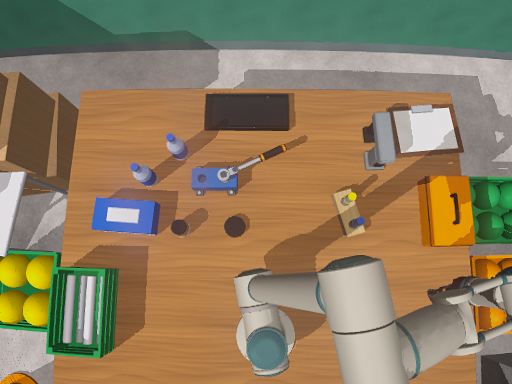

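The scene view shows the yellow cap at (149,272), the clamp bore near (293,164), the wrench head at (278,177) and the grip at (268,236). In the top view these are at (352,197), (202,178), (226,175) and (272,152). Next I'll measure them and look at enlarged crops.

```bash
cat > m.py <<'E'
from h import *
def blobs(img,lo,hi,box,mn=6):
    x0,y0,x1,y1=box; h=cv2.cvtColor(img,cv2.COLOR_BGR2HSV)[y0:y1,x0:x1]
    m=cv2.inRange(h,lo,hi); n,l,st,c=cv2.connectedComponentsWithStats(m)
    return [(np.round(c[i]+[x0,y0],1),st[i,4]) for i in range(1,n) if st[i,4]>=mn]
def tri(ds,uvs):
    A=np.zeros((3,3));b=np.zeros(3)
    for d,u in zip(ds,uvs):
        c,v=ray(d,u); v=v[0]/np.linalg.norm(v[0]); P=np.eye(3)-np.outer(v,v); A+=P; b+=P@c
    return np.linalg.solve(A,b)
E
python3 - <<'E'
from m import *
S=np.load('scene0.npy',allow_pickle=True).item();T=np.load('top0.npy',allow_pickle=True).item()
Y=((22,120,80),(35,255,255));O=((3,150,120),(20,255,255))
for n,d,by,bo in(('S',S,(130,255,175,300),(255,210,285,260)),('T',T,(335,180,375,215),(240,135,300,175))):
    print(n,'yel',blobs(d['pixels'],*Y,by),'\n or',blobs(d['pixels'],*O,bo,3))
def crop(d,x,y,w,h,k): return cv2.resize(d['pixels'][y:y+h,x:x+w],None,fx=k,fy=k,interpolation=cv2.INTER_CUBIC)
a=crop(S,240,145,80,115,5);b=crop(T,185,135,75,75,5);c=crop(T,325,180,50,60,5)
W=np.zeros((580,785,3),np.uint8);W[:575,:400]=a;W[:375,405:780]=b
W[376:576,405:]=0; c=cv2.resize(c,(165,198));W[378:576,405:570]=c
cv2.imwrite('pics/crop1.png',W)
E
```

```text
S yel [(array([147.4, 271.5]), np.int32(117)), (array([158. , 279.8]), np.int32(12))] 
 or [(array([270.5, 219.5]), np.int32(31)), (array([265.5, 248.2]), np.int32(37))]
T yel [(array([351.8, 195.9]), np.int32(63)), (array([345.9, 200.6]), np.int32(14))] 
 or [(array([249.1, 136.6]), np.int32(8)), (array([253.6, 137.4]), np.int32(5)), (array([279.5, 154. ]), np.int32(1189)), (array([243.9, 141.6]), np.int32(7)), (array([240.8, 148.6]), np.int32(5)), (array([245., 150.]), np.int32(3)), (array([247.1, 154.5]), np.int32(38)), (array([241. , 155.3]), np.int32(3)), (array([241.2, 162.8]), np.int32(4)), (array([260.7, 171. ]), np.int32(29)), (array([265. , 169.2]), np.int32(6)), (array([250.7, 173.3]), np.int32(3))]
```

View pics/crop1.png

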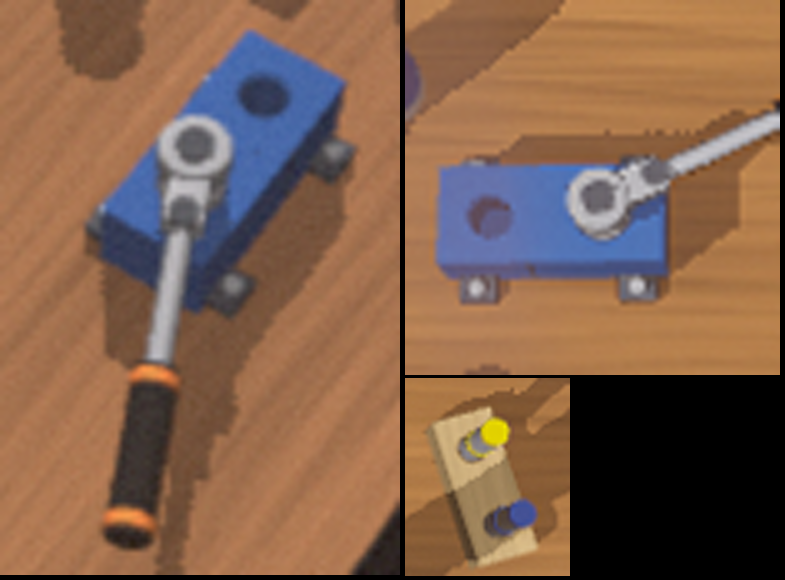

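The crop shows the bore at scene (292.4,163.8) and top (201.6,178.0). The wrench head top is at scene (278.4,173.8) and top (223.2,174.2). The tube stands upright in the stand with its yellow cap well clear of the blue one.

Run:
```python
from m import *
S=np.load('scene0.npy',allow_pickle=True).item();T=np.load('top0.npy',allow_pickle=True).item()
np.set_printoptions(precision=4,suppress=True)
print('cap tri',tri([S,T],[(147.4,271.5),(351.8,195.9)]))
for n,d,c,b,h in(('S',S,(147.4,271.5),(292.4,163.8),(278.4,173.8)),('T',T,(351.8,195.9),(201.6,178.),(223.2,174.2))):
    print(n,'cap',onz(d,c,.14),'bore',onz(d,b,.060),'head',onz(d,h,.102))
print('bore tri',tri([S,T],[(292.4,163.8),(201.6,178.)]),'head tri',tri([S,T],[(278.4,173.8),(223.2,174.2)]))
print('bands S',onz(S,[(270.5,219.5),(265.5,248.2)],.096), 'top orange')
b=blobs(T['pixels'],(3,190,150),(16,255,255),(255,140,295,170),3);print(b,onz(T,[x[0] for x in b],.1) if b else '')
# stand outline in top: blue cap
print('blue cap S',blobs(S['pixels'],(110,120,40),(130,255,255),(105,250,135,280)))
print('blue cap T',blobs(T['pixels'],(110,120,40),(130,255,255),(345,205,375,235)))
```

```text
cap tri [ 0.4918 -0.296   0.1432]
S cap [[ 0.4896 -0.2968  0.14  ]] bore [[0.5742 0.2415 0.06  ]] head [[0.5742 0.1583 0.102 ]]
T cap [[ 0.493  -0.2958  0.14  ]] bore [[0.5719 0.2442 0.06  ]] head [[0.5766 0.1588 0.102 ]]
bore tri [0.5728 0.2447 0.0555] head tri [0.5754 0.1579 0.1041]
bands S [[ 0.6418  0.0205  0.096 ]
 [ 0.6806 -0.0584  0.096 ]] top orange
[(array([281.3, 144.3]), np.int32(3)), (array([260.8, 154.2]), np.int32(4)), (array([263.2, 159.5]), np.int32(4))] [[ 0.6933 -0.053   0.1   ]
 [ 0.6542  0.0228  0.1   ]
 [ 0.6339  0.0138  0.1   ]]
blue cap S [(array([116. , 260.2]), np.int32(87))]
blue cap T [(array([360. , 220.7]), np.int32(40))]
```

>>> send_rows(
  increments=[
    {"gripper": -1, "linear": [0.04, 0.031, 0], "delta_rot": [0, 0, 0]},
    {"gripper": -1, "linear": [0.08, 0.064, 0], "delta_rot": [0, 0, 0]},
    {"gripper": -1, "linear": [0.12, 0.096, 0], "delta_rot": [0, 0, 0]},
    {"gripper": -1, "linear": [0.16, 0.129, 0], "delta_rot": [0, 0, 0]},
    {"gripper": -1, "linear": [0.2, 0.161, 0], "delta_rot": [0, 0, 0]},
    {"gripper": -1, "linear": [0.24, 0.193, 0], "delta_rot": [0, 0, 0]},
    {"gripper": -1, "linear": [0.275, 0.222, 0], "delta_rot": [0, 0, 0]},
    {"gripper": -1, "linear": [0.3075, 0.248, 0], "delta_rot": [0, 0, 0]},
  ],
)

```text
clock: 0.9
position: [0.4934, -0.2946, 0.231]
ee_rot: [-0.0, 0.987, 0.163, -0.0]
contact_force: [1.8, -0.8, -0.4]
width: 0.0854
gripper_force: 0.0
```

>>> send_rows(
  increments=[
    {"gripper": -1, "linear": [0, 0, 0], "delta_rot": [0, 0, 0]},
    {"gripper": -1, "linear": [0, 0, 0], "delta_rot": [0, 0, 0]},
  ],
)

```text
clock: 1.1
position: [0.4923, -0.2957, 0.2307]
ee_rot: [-0.0, 0.986, 0.164, -0.001]
contact_force: [-0.3, 0.2, 0.5]
width: 0.0855
gripper_force: 0.0
```

Run:
```python
from m import *
from scipy.spatial.transform import Rotation as Ro
s=get_state(); q=s['ee_rot'];R=Ro.from_quat([*q[1:],q[0]]).as_matrix();print(np.round(s['position'],4),R.round(3))
S=shot('scene');T=shot('top')
for n,d in(('s',S),('t',T)): print(proj(d,s['position']))
a=S['pixels'][220:320,90:200];b=T['pixels'][150:250,310:410]
cv2.imwrite('pics/grasp.png',np.hstack([cv2.resize(x,(400,400),interpolation=cv2.INTER_CUBIC) for x in(a,b)]))
```

```text
[ 0.4923 -0.2957  0.2307] [[ 0.946  0.324 -0.002]
 [ 0.324 -0.946  0.   ]
 [-0.001 -0.001 -1.   ]]
[[137.98713039 258.53831977]]
[[359.13914746 190.8939325 ]]
```

View pics/grasp.png

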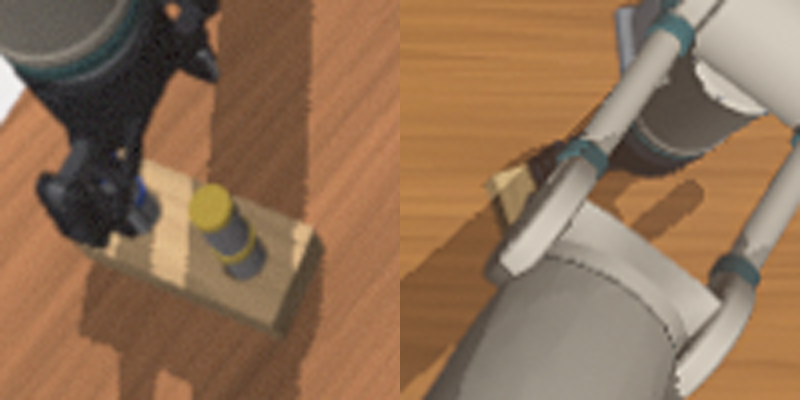

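The picture shows the fingers straddling the yellow cap: tips at about crop (95,245) and (210,75), with the cap at (210,205), lower and in line. Descending to grasp.

>>> send_rows(
  increments=[
    {"gripper": -1, "linear": [0, 0, -0.03], "delta_rot": [0, 0, 0]},
    {"gripper": -1, "linear": [0, 0, -0.06], "delta_rot": [0, 0, 0]},
    {"gripper": -1, "linear": [0, 0, -0.09], "delta_rot": [0, 0, 0]},
    {"gripper": -1, "linear": [0, 0, -0.12], "delta_rot": [0, 0, 0]},
    {"gripper": -1, "linear": [0, 0, -0.145], "delta_rot": [0, 0, 0]},
    {"gripper": -1, "linear": [0, 0, -0.145], "delta_rot": [0, 0, 0]},
  ],
)

```text
clock: 1.8
position: [0.4884, -0.2962, 0.083]
ee_rot: [-0.003, 0.987, 0.161, -0.003]
contact_force: [-0.6, 0.1, -0.0]
width: 0.0857
gripper_force: 0.0
```

>>> send_rows(
  increments=[
    {"gripper": 0.2, "linear": [0, 0, 0], "delta_rot": [0, 0, 0]},
    {"gripper": 0.5, "linear": [0, 0, 0], "delta_rot": [0, 0, 0]},
    {"gripper": 1, "linear": [0, 0, 0], "delta_rot": [0, 0, 0]},
    {"gripper": 1, "linear": [0, 0, 0], "delta_rot": [0, 0, 0]},
    {"gripper": 1, "linear": [0, 0, 0], "delta_rot": [0, 0, 0]},
    {"gripper": 1, "linear": [0, 0, 0], "delta_rot": [0, 0, 0]},
    {"gripper": 1, "linear": [0, 0, 0], "delta_rot": [0, 0, 0]},
  ],
  newtons=40,
)

```text
clock: 2.5
position: [0.4926, -0.2968, 0.0877]
ee_rot: [0.001, 0.987, 0.163, 0.001]
contact_force: [-0.7, 0.6, 6.4]
width: 0.0272
gripper_force: 39.3
```

>>> send_rows(
  increments=[
    {"gripper": 1, "linear": [0, 0, 0.01], "delta_rot": [0, 0, 0]},
    {"gripper": 1, "linear": [0, 0, 0.03], "delta_rot": [0, 0, 0]},
    {"gripper": 1, "linear": [0, 0, 0.05], "delta_rot": [0, 0, 0]},
    {"gripper": 1, "linear": [0, 0, 0.08], "delta_rot": [0, 0, 0]},
    {"gripper": 1, "linear": [0, 0, 0.11], "delta_rot": [0, 0, 0]},
    {"gripper": 1, "linear": [0, 0, 0.13], "delta_rot": [0, 0, 0]},
    {"gripper": 1, "linear": [0, 0, 0.13], "delta_rot": [0, 0, 0]},
  ],
)

```text
clock: 3.2
position: [0.4936, -0.2977, 0.2197]
ee_rot: [0.003, 0.987, 0.163, 0.002]
contact_force: [0.2, 0.4, -1.2]
width: 0.0272
gripper_force: 40.0
```

Run:
```python
from m import *
s=get_state(); print(np.round(s['position'],4),s['width'],s['contact_force'],s['moment'])
S=shot('scene')
print(proj(S,s['position']))
a=S['pixels'][180:330,70:220]
cv2.imwrite('pics/lift.png',cv2.resize(a,(500,500),interpolation=cv2.INTER_CUBIC))
```

```text
[ 0.4936 -0.2977  0.2197] 0.02715270423790596 [ 0.1525667   0.35652946 -1.24118131] [-0.0342273  -0.04291346 -0.01393948]
[[139.1315653  261.24458194]]
```

View pics/lift.png

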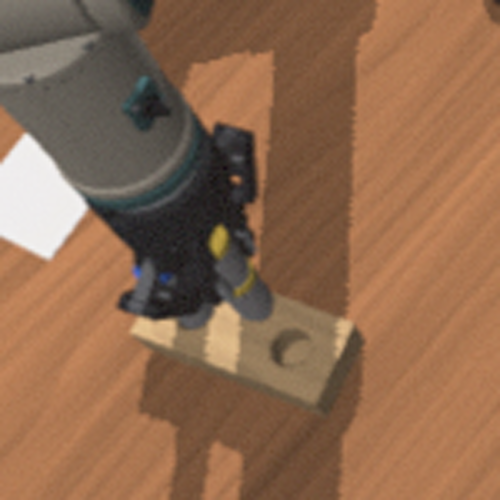

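The lift view shows the tube with its yellow band gripped upright and clear of the emptied hole (crop 293,347), and the blue tube still in place. Carrying it to the bore, turned so the fingers close along the clamp's x.

>>> send_rows(
  increments=[
    {"gripper": 1, "linear": [0.003, 0.02, 0], "delta_rot": [0, 0, 0.06]},
    {"gripper": 1, "linear": [0.009, 0.06, 0], "delta_rot": [0, 0, 0.16]},
    {"gripper": 1, "linear": [0.015, 0.1, 0], "delta_rot": [0, 0, 0.26]},
    {"gripper": 1, "linear": [0.021, 0.14, 0], "delta_rot": [0, 0, 0.36]},
    {"gripper": 1, "linear": [0.027, 0.18, 0], "delta_rot": [0, 0, 0.46]},
    {"gripper": 1, "linear": [0.033, 0.22, 0], "delta_rot": [0, 0, 0.56]},
    {"gripper": 1, "linear": [0.038, 0.255, 0], "delta_rot": [0, 0, 0.64]},
    {"gripper": 1, "linear": [0.042, 0.285, 0], "delta_rot": [0, 0, 0.7]},
  ],
)

```text
clock: 4.05
position: [0.5328, -0.0094, 0.2142]
ee_rot: [-0.001, 0.87, 0.493, -0.001]
contact_force: [0.7, -1.0, -2.4]
width: 0.0268
gripper_force: 39.9
```

>>> send_rows(
  increments=[
    {"gripper": 1, "linear": [0.006, 0.04, 0], "delta_rot": [0, 0, 0.1]},
    {"gripper": 1, "linear": [0.012, 0.08, 0], "delta_rot": [0, 0, 0.2]},
    {"gripper": 1, "linear": [0.018, 0.12, 0], "delta_rot": [0, 0, 0.3]},
    {"gripper": 1, "linear": [0.024, 0.16, 0], "delta_rot": [0, 0, 0.4]},
    {"gripper": 1, "linear": [0.03, 0.2, 0], "delta_rot": [0, 0, 0.5]},
    {"gripper": 1, "linear": [0.035, 0.235, 0], "delta_rot": [0, 0, 0.56]},
    {"gripper": 1, "linear": [0.0385, 0.255, 0], "delta_rot": [0, 0, 0.574]},
    {"gripper": 1, "linear": [0.0385, 0.255, 0], "delta_rot": [0, 0, 0.574]},
  ],
)

```text
clock: 4.85
position: [0.572, 0.2457, 0.2142]
ee_rot: [-0.001, 0.696, 0.718, -0.001]
contact_force: [-0.9, -0.0, -2.9]
width: 0.027
gripper_force: 39.9
```

>>> send_rows(
  increments=[
    {"gripper": 1, "linear": [0, 0, 0], "delta_rot": [0, 0, 0]},
    {"gripper": 1, "linear": [0, 0, 0], "delta_rot": [0, 0, 0]},
    {"gripper": 1, "linear": [0, 0, 0], "delta_rot": [0, 0, 0]},
  ],
)

```text
clock: 5.15
position: [0.5725, 0.2419, 0.2162]
ee_rot: [0.0, 0.697, 0.717, -0.0]
contact_force: [-0.7, -0.1, -2.7]
width: 0.027
gripper_force: 39.9
```

Run:
```python
from m import *
s=get_state(); print(np.round(s['position'],4),s['ee_rot'],s['width'],s['contact_force'],s['moment'])
S=shot('scene'); np.save('scene1.npy',S,allow_pickle=True)
p=np.array(s['position']);print(proj(S,[p,p-[0,0,.078],[.573,.243,.06]]))
a=S['pixels'][70:220,210:360]
cv2.imwrite('pics/over.png',cv2.resize(a,(600,600),interpolation=cv2.INTER_CUBIC))
```

```text
[0.5725 0.2419 0.2162] [ 9.76115230e-05  6.97090923e-01  7.16982624e-01 -3.89715614e-04] 0.026969783709468457 [-0.7386673  -0.07708508 -2.70538756] [-0.02782566  0.00872587 -0.03619978]
[[296.56072214 130.92980337]
 [294.15834957 148.18412612]
 [292.3513155  163.32377918]]
```

View pics/over.png

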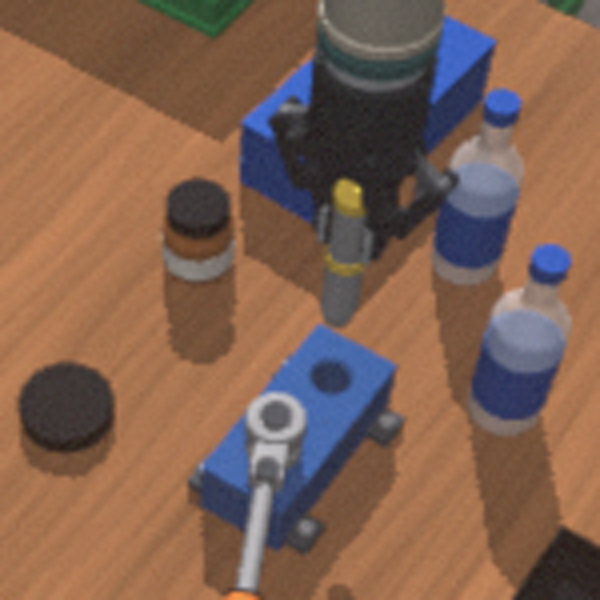

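The view shows the tube hanging upright with its foot at crop (337,320), which is where the forward projection puts it. The bore mouth is at (331,376), matching the estimate. Lowering.

>>> send_rows(
  increments=[
    {"gripper": 1, "linear": [0.001, 0.0005, -0.02], "delta_rot": [0, 0, 0]},
    {"gripper": 1, "linear": [0.001, 0.0005, -0.04], "delta_rot": [0, 0, 0]},
    {"gripper": 1, "linear": [0.001, 0.0005, -0.055], "delta_rot": [0, 0, 0]},
    {"gripper": 1, "linear": [0.001, 0.0005, -0.065], "delta_rot": [0, 0, 0]},
    {"gripper": 1, "linear": [0.001, 0.0005, -0.072], "delta_rot": [0, 0, 0]},
    {"gripper": 1, "linear": [0.001, 0.0005, -0.078], "delta_rot": [0, 0, 0]},
    {"gripper": 1, "linear": [0.001, 0.0005, -0.082], "delta_rot": [0, 0, 0]},
    {"gripper": 1, "linear": [0.001, 0.0005, -0.082], "delta_rot": [0, 0, 0]},
  ],
)

```text
clock: 6.0
position: [0.5735, 0.2438, 0.1341]
ee_rot: [-0.0, 0.696, 0.718, -0.0]
contact_force: [-0.4, 0.8, -1.6]
width: 0.0268
gripper_force: 40.0
```

>>> send_rows(
  increments=[
    {"gripper": 1, "linear": [0, 0, -0.003], "delta_rot": [0, 0, 0]},
    {"gripper": 1, "linear": [0, 0, -0.006], "delta_rot": [0, 0, 0]},
    {"gripper": 1, "linear": [0, 0, -0.009], "delta_rot": [0, 0, 0]},
    {"gripper": 1, "linear": [0, 0, -0.012], "delta_rot": [0, 0, 0]},
  ],
)

```text
clock: 6.4
position: [0.5736, 0.244, 0.1222]
ee_rot: [0.0, 0.696, 0.718, 0.0]
contact_force: [-0.1, 0.0, -1.9]
width: 0.0269
gripper_force: 40.0
```

>>> send_rows(
  increments=[
    {"gripper": 1, "linear": [0, 0, -0.004], "delta_rot": [0, 0, 0]},
    {"gripper": 1, "linear": [0, 0, -0.008], "delta_rot": [0, 0, 0]},
    {"gripper": 1, "linear": [0, 0, -0.012], "delta_rot": [0, 0, 0]},
    {"gripper": 1, "linear": [0, 0, -0.016], "delta_rot": [0, 0, 0]},
    {"gripper": 1, "linear": [0, 0, -0.02], "delta_rot": [0, 0, 0]},
    {"gripper": 1, "linear": [0, 0, -0.023], "delta_rot": [0, 0, 0]},
    {"gripper": 1, "linear": [0, 0, -0.023], "delta_rot": [0, 0, 0]},
  ],
)

```text
clock: 7.1
position: [0.5732, 0.2438, 0.0987]
ee_rot: [-0.0, 0.696, 0.718, -0.0]
contact_force: [-0.4, -0.0, -3.2]
width: 0.0267
gripper_force: 40.0
```

>>> send_rows(
  increments=[
    {"gripper": 1, "linear": [0, 0, -0.001], "delta_rot": [0, 0, 0]},
    {"gripper": 1, "linear": [0, 0, -0.002], "delta_rot": [0, 0, 0]},
    {"gripper": 1, "linear": [0, 0, -0.003], "delta_rot": [0, 0, 0]},
    {"gripper": 1, "linear": [0, 0, -0.004], "delta_rot": [0, 0, 0]},
    {"gripper": 1, "linear": [0, 0, -0.004], "delta_rot": [0, 0, 0]},
  ],
)

```text
clock: 7.6
position: [0.5735, 0.2439, 0.0952]
ee_rot: [-0.0, 0.696, 0.718, -0.0]
contact_force: [-0.4, 0.1, -2.4]
width: 0.0271
gripper_force: 40.0
```

>>> send_rows(
  increments=[
    {"gripper": 1, "linear": [0, 0, -0.001], "delta_rot": [0, 0, 0]},
    {"gripper": 1, "linear": [0, 0, -0.001], "delta_rot": [0, 0, 0]},
  ],
)

```text
clock: 7.8
position: [0.5735, 0.2439, 0.0942]
ee_rot: [-0.0, 0.696, 0.718, -0.0]
contact_force: [-0.7, -0.7, -2.4]
width: 0.027
gripper_force: 40.0
```

>>> send_rows(
  increments=[
    {"gripper": 1, "linear": [0, 0, -0.001], "delta_rot": [0, 0, 0]},
    {"gripper": 1, "linear": [0, 0, -0.001], "delta_rot": [0, 0, 0]},
  ],
)

```text
clock: 8.0
position: [0.5735, 0.2439, 0.0932]
ee_rot: [-0.0, 0.696, 0.718, -0.0]
contact_force: [-0.1, -0.5, -1.9]
width: 0.0267
gripper_force: 40.0
```

>>> send_rows(
  increments=[
    {"gripper": 1, "linear": [0, 0, -0.001], "delta_rot": [0, 0, 0]},
    {"gripper": 1, "linear": [0, 0, -0.001], "delta_rot": [0, 0, 0]},
  ],
)

```text
clock: 8.2
position: [0.5737, 0.2439, 0.0927]
ee_rot: [0.0, 0.696, 0.718, 0.0]
contact_force: [-0.5, 0.1, 0.5]
width: 0.0267
gripper_force: 40.2
```

>>> send_rows(
  increments=[
    {"gripper": 1, "linear": [0, 0, -0.0005], "delta_rot": [0, 0, 0]},
    {"gripper": 0.3, "linear": [0, 0, -0.0005], "delta_rot": [0, 0, 0]},
    {"gripper": -0.3, "linear": [0, 0, -0.0005], "delta_rot": [0, 0, 0]},
    {"gripper": -0.5, "linear": [0, 0, -0.0005], "delta_rot": [0, 0, 0]},
    {"gripper": -0.5, "linear": [0, 0, -0.0005], "delta_rot": [0, 0, 0]},
    {"gripper": -0.5, "linear": [0, 0, -0.0005], "delta_rot": [0, 0, 0]},
  ],
  newtons=40,
)

```text
clock: 8.8
position: [0.5736, 0.2439, 0.0917]
ee_rot: [0.0, 0.696, 0.718, -0.0]
contact_force: [-1.0, -0.5, -0.4]
width: 0.0643
gripper_force: 0.0
```

>>> send_rows(
  increments=[
    {"gripper": -0.5, "linear": [0, 0, 0.01], "delta_rot": [0, 0, 0]},
    {"gripper": -0.5, "linear": [0, 0, 0.03], "delta_rot": [0, 0, 0]},
    {"gripper": -0.5, "linear": [0, 0, 0.06], "delta_rot": [0, 0, 0]},
    {"gripper": -0.5, "linear": [0, 0, 0.09], "delta_rot": [0, 0, 0]},
    {"gripper": -0.5, "linear": [0, 0, 0.12], "delta_rot": [0, 0, 0]},
    {"gripper": -0.5, "linear": [0, 0, 0.12], "delta_rot": [0, 0, 0]},
  ],
)

```text
clock: 9.4
position: [0.5764, 0.2448, 0.2178]
ee_rot: [0.003, 0.696, 0.718, 0.005]
contact_force: [-0.0, -0.1, 0.2]
width: 0.064
gripper_force: 0.0
```

Run:
```python
from m import *
S=shot('scene'); np.save('scene2.npy',S,allow_pickle=True)
print(proj(S,[[.573,.243,.15],[.573,.243,.06]]), get_state()['position'])
Y=((22,120,80),(35,255,255));O=((3,150,120),(20,255,255))
b=blobs(S['pixels'],*Y,(270,110,320,180));print(b)
print('z if x,y at bore:', [(z,proj(S,[[.573,.243,z]]).round(1)) for z in(.145,.15,.155)])
print(blobs(S['pixels'],*O,(255,210,285,260),3))
a=S['pixels'][90:220,230:360]
cv2.imwrite('pics/home.png',cv2.resize(a,(520,520),interpolation=cv2.INTER_CUBIC))
```

```text
[[294.84362909 145.57102191]
 [292.3513155  163.32377918]] [0.57509541 0.2443709  0.21519746]
[(array([294.8, 146.8]), np.int32(71)), (array([292.5, 162.3]), np.int32(12))]
z if x,y at bore: [(0.145, array([[294.7, 146.6]])), (0.15, array([[294.8, 145.6]])), (0.155, array([[295. , 144.5]]))]
[(array([270.5, 219.5]), np.int32(31)), (array([265.5, 248.2]), np.int32(37))]
```

View pics/home.png

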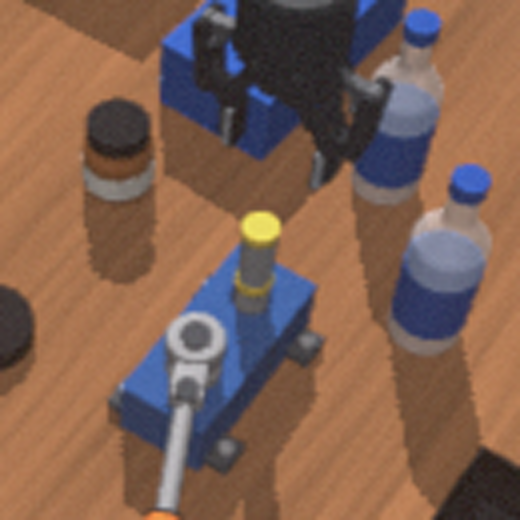

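The view shows the tube home: the cap top at crop (261,228) matches a top height of 150 mm, and the wrench is unmoved. Next I'll move to the far side of the grip with the fingers shut.

>>> send_rows(
  increments=[
    {"gripper": 1, "linear": [0.016, -0.03, 0], "delta_rot": [0, 0, -0.145]},
    {"gripper": 1, "linear": [0.032, -0.06, 0], "delta_rot": [0, 0, -0.29]},
    {"gripper": 1, "linear": [0.048, -0.09, 0], "delta_rot": [0, 0, -0.435]},
    {"gripper": 1, "linear": [0.064, -0.12, 0], "delta_rot": [0, 0, -0.58]},
    {"gripper": 1, "linear": [0.08, -0.15, 0], "delta_rot": [0, 0, -0.725]},
    {"gripper": 1, "linear": [0.097, -0.185, 0], "delta_rot": [0, 0, -0.87]},
    {"gripper": 1, "linear": [0.115, -0.22, 0], "delta_rot": [0, 0, -1.015]},
    {"gripper": 1, "linear": [0.13, -0.2465, 0], "delta_rot": [0, 0, -1.15]},
  ],
)

```text
clock: 10.25
position: [0.7036, -0.0049, 0.2104]
ee_rot: [-0.0, 0.975, 0.22, -0.001]
contact_force: [0.2, -0.6, 0.2]
width: 0.0002
gripper_force: 0.0
```

>>> send_rows(
  increments=[
    {"gripper": 1, "linear": [0, 0, 0], "delta_rot": [0, 0, 0]},
    {"gripper": 1, "linear": [0, 0, -0.03], "delta_rot": [0, 0, 0]},
    {"gripper": 1, "linear": [0, 0, -0.06], "delta_rot": [0, 0, 0]},
    {"gripper": 1, "linear": [0, 0, -0.09], "delta_rot": [0, 0, 0]},
    {"gripper": 1, "linear": [0, 0, -0.115], "delta_rot": [0, 0, 0]},
    {"gripper": 1, "linear": [0, 0, -0.135], "delta_rot": [0, 0, 0]},
    {"gripper": 1, "linear": [0, 0, -0.135], "delta_rot": [0, 0, 0]},
    {"gripper": 1, "linear": [0, 0, -0.135], "delta_rot": [0, 0, 0]},
  ],
)

```text
clock: 11.05
position: [0.703, -0.002, 0.0764]
ee_rot: [-0.0, 0.975, 0.224, -0.001]
contact_force: [0.0, -0.1, 0.9]
width: -0.0001
gripper_force: 0.0
```

Run:
```python
from m import *
s=get_state(); print(np.round(s['position'],4),s['ee_rot'],s['width'],s['contact_force'])
S=shot('scene'); print(proj(S,[s['position']]))
print(blobs(S['pixels'],(3,150,120),(20,255,255),(250,200,295,265),3))
a=S['pixels'][110:270,210:370]
cv2.imwrite('pics/wr.png',cv2.resize(a,(560,560),interpolation=cv2.INTER_CUBIC))
```

```text
[ 0.703  -0.002   0.0764] [-3.11914176e-04  9.74593363e-01  2.23980253e-01 -7.25372478e-04] -0.00014856918056264866 [ 0.00654332 -0.10997407  0.89203986]
[[283.68805582 240.08195642]]
[(array([269. , 219.1]), np.int32(21)), (array([265.5, 248.1]), np.int32(37))]
```

View pics/wr.png

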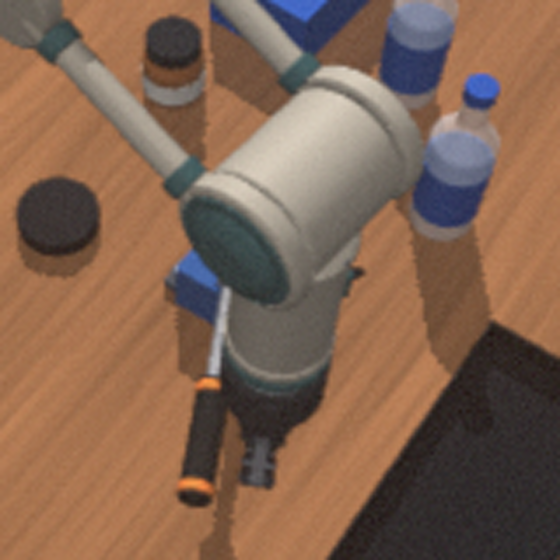

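The view shows the closed fingers at crop (258,465) beside the grip (200,445), on its far side and clear of it. Next, the rows for a sweep about the bolt axis.

Run:
```python
import numpy as np
r=np.array([.1275,-.16]);f=lambda a:np.array([[np.cos(a),np.sin(a)],[-np.sin(a),np.cos(a)]])@r
for k in range(0,50):
    a=k*.025; print(f'{a:.3f}',*(np.round((f(a)-r)*1000,1)),end=' | '+('\n' if k%4==3 else ''))
```

```text
0.000 0.0 0.0 | 0.025 -4.0 -3.1 | 0.050 -8.2 -6.2 | 0.075 -12.3 -9.1 | 
0.100 -16.6 -11.9 | 0.125 -20.9 -14.6 | 0.150 -25.3 -17.3 | 0.175 -29.8 -19.8 | 
0.200 -34.3 -22.1 | 0.225 -38.9 -24.4 | 0.250 -43.5 -26.6 | 0.275 -48.2 -28.6 | 
0.300 -53.0 -30.5 | 0.325 -57.8 -32.3 | 0.350 -62.6 -34.0 | 0.375 -67.5 -35.6 | 
0.400 -72.4 -37.0 | 0.425 -77.3 -38.3 | 0.450 -82.3 -39.5 | 0.475 -87.3 -40.6 | 
0.500 -92.3 -41.5 | 0.525 -97.4 -42.4 | 0.550 -102.4 -43.0 | 0.575 -107.5 -43.6 | 
0.600 -112.6 -44.0 | 0.625 -117.7 -44.4 | 0.650 -122.8 -44.5 | 0.675 -127.9 -44.6 | 
0.700 -133.1 -44.5 | 0.725 -138.2 -44.3 | 0.750 -143.3 -44.0 | 0.775 -148.4 -43.5 | 
0.800 -153.4 -42.9 | 0.825 -158.5 -42.2 | 0.850 -163.6 -41.4 | 0.875 -168.6 -40.4 | 
0.900 -173.6 -39.3 | 0.925 -178.5 -38.1 | 0.950 -183.5 -36.8 | 0.975 -188.4 -35.3 | 
1.000 -193.2 -33.7 | 1.025 -198.1 -32.0 | 1.050 -202.8 -30.2 | 1.075 -207.6 -28.3 | 
1.100 -212.3 -26.2 | 1.125 -216.9 -24.0 | 1.150 -221.5 -21.7 | 1.175 -226.0 -19.3 | 
1.200 -230.4 -16.8 | 1.225 -234.8 -14.2 |
```

>>> send_rows(
  increments=[
    {"gripper": 1, "linear": [-0.004, -0.0031, 0], "delta_rot": [0, 0, -0.025]},
    {"gripper": 1, "linear": [-0.0082, -0.0062, 0], "delta_rot": [0, 0, -0.05]},
    {"gripper": 1, "linear": [-0.0123, -0.0091, 0], "delta_rot": [0, 0, -0.075]},
    {"gripper": 1, "linear": [-0.0166, -0.0119, 0], "delta_rot": [0, 0, -0.1]},
    {"gripper": 1, "linear": [-0.0209, -0.0146, 0], "delta_rot": [0, 0, -0.125]},
    {"gripper": 1, "linear": [-0.0253, -0.0173, 0], "delta_rot": [0, 0, -0.15]},
    {"gripper": 1, "linear": [-0.0298, -0.0198, 0], "delta_rot": [0, 0, -0.175]},
    {"gripper": 1, "linear": [-0.0343, -0.0221, 0], "delta_rot": [0, 0, -0.2]},
  ],
)

```text
clock: 11.9
position: [0.6735, -0.0232, 0.078]
ee_rot: [-0.001, 0.992, 0.124, 0.005]
contact_force: [7.8, 4.1, -2.2]
width: -0.0002
gripper_force: 4.6
```

>>> send_rows(
  increments=[
    {"gripper": 1, "linear": [-0.0046, -0.0023, 0], "delta_rot": [0, 0, -0.025]},
    {"gripper": 1, "linear": [-0.0092, -0.0045, 0], "delta_rot": [0, 0, -0.05]},
    {"gripper": 1, "linear": [-0.0139, -0.0065, 0], "delta_rot": [0, 0, -0.075]},
    {"gripper": 1, "linear": [-0.0187, -0.0084, 0], "delta_rot": [0, 0, -0.1]},
  ],
)

```text
clock: 12.3
position: [0.6554, -0.032, 0.0781]
ee_rot: [-0.001, 0.997, 0.074, 0.006]
contact_force: [8.1, 4.5, -2.3]
width: 0.0002
gripper_force: 4.8
```

>>> send_rows(
  increments=[
    {"gripper": 1, "linear": [-0.0048, -0.0018, 0], "delta_rot": [0, 0, -0.025]},
    {"gripper": 1, "linear": [-0.0096, -0.0035, 0], "delta_rot": [0, 0, -0.05]},
    {"gripper": 1, "linear": [-0.0145, -0.0051, 0], "delta_rot": [0, 0, -0.075]},
    {"gripper": 1, "linear": [-0.0194, -0.0065, 0], "delta_rot": [0, 0, -0.1]},
  ],
)

```text
clock: 12.7
position: [0.6366, -0.039, 0.0783]
ee_rot: [-0.0, 1.0, 0.024, 0.006]
contact_force: [9.7, 3.5, -3.5]
width: -0.0002
gripper_force: 5.0
```

>>> send_rows(
  increments=[
    {"gripper": 1, "linear": [-0.0049, -0.0013, 0], "delta_rot": [0, 0, -0.025]},
    {"gripper": 1, "linear": [-0.0099, -0.0025, 0], "delta_rot": [0, 0, -0.05]},
  ],
)

```text
clock: 12.9
position: [0.627, -0.0418, 0.0783]
ee_rot: [-0.0, 1.0, -0.001, 0.007]
contact_force: [9.2, 1.6, -3.3]
width: 0.0001
gripper_force: 5.1
```

>>> send_rows(
  increments=[
    {"gripper": 1, "linear": [-0.005, -0.0011, 0], "delta_rot": [0, 0, -0.025]},
    {"gripper": 1, "linear": [-0.01, -0.002, 0], "delta_rot": [0, 0, -0.05]},
  ],
)

```text
clock: 13.1
position: [0.6172, -0.0441, 0.0784]
ee_rot: [-0.0, 1.0, -0.026, 0.007]
contact_force: [9.6, 1.9, -2.8]
width: -0.0
gripper_force: 5.2
```

>>> send_rows(
  increments=[
    {"gripper": 1, "linear": [-0.0051, -0.0009, 0], "delta_rot": [0, 0, -0.025]},
    {"gripper": 1, "linear": [-0.0101, -0.0015, 0], "delta_rot": [0, 0, -0.05]},
  ],
)

```text
clock: 13.3
position: [0.6074, -0.046, 0.0784]
ee_rot: [-0.0, 0.999, -0.051, 0.007]
contact_force: [10.6, 1.0, -4.2]
width: -0.0001
gripper_force: 5.4
```

>>> send_rows(
  increments=[
    {"gripper": 1, "linear": [-0.0051, -0.0006, 0], "delta_rot": [0, 0, -0.025]},
    {"gripper": 1, "linear": [-0.0102, -0.001, 0], "delta_rot": [0, 0, -0.05]},
  ],
)

```text
clock: 13.5
position: [0.5974, -0.0473, 0.0785]
ee_rot: [0.0, 0.997, -0.076, 0.007]
contact_force: [10.5, 0.2, -4.2]
width: -0.0001
gripper_force: 5.5
```

>>> send_rows(
  increments=[
    {"gripper": 1, "linear": [-0.0051, -0.0004, 0], "delta_rot": [0, 0, -0.025]},
    {"gripper": 1, "linear": [-0.0102, -0.0005, 0], "delta_rot": [0, 0, -0.05]},
  ],
)

```text
clock: 13.7
position: [0.5875, -0.0482, 0.0785]
ee_rot: [0.0, 0.995, -0.101, 0.008]
contact_force: [10.7, -0.5, -4.7]
width: 0.0001
gripper_force: 5.6
```

>>> send_rows(
  increments=[
    {"gripper": 1, "linear": [-0.0051, -0.0001, 0], "delta_rot": [0, 0, -0.025]},
    {"gripper": 1, "linear": [-0.0103, 0, 0], "delta_rot": [0, 0, -0.05]},
  ],
)

```text
clock: 13.9
position: [0.5774, -0.0486, 0.0786]
ee_rot: [0.0, 0.992, -0.126, 0.008]
contact_force: [11.2, -1.1, -5.0]
width: -0.0001
gripper_force: 5.7
```

>>> send_rows(
  increments=[
    {"gripper": 1, "linear": [-0.0051, 0.0002, 0], "delta_rot": [0, 0, -0.025]},
    {"gripper": 1, "linear": [-0.0102, 0.0005, 0], "delta_rot": [0, 0, -0.05]},
  ],
)

```text
clock: 14.1
position: [0.5674, -0.0484, 0.0786]
ee_rot: [0.0, 0.989, -0.15, 0.008]
contact_force: [11.1, -3.4, -4.8]
width: -0.0005
gripper_force: 5.8
```

>>> send_rows(
  increments=[
    {"gripper": 1, "linear": [-0.0051, 0.0005, 0], "delta_rot": [0, 0, -0.025]},
    {"gripper": 1, "linear": [-0.0101, 0.0011, 0], "delta_rot": [0, 0, -0.05]},
  ],
)

```text
clock: 14.3
position: [0.5574, -0.0478, 0.0787]
ee_rot: [0.001, 0.985, -0.175, 0.008]
contact_force: [11.1, -3.2, -4.9]
width: -0.0
gripper_force: 5.9
```

>>> send_rows(
  increments=[
    {"gripper": 1, "linear": [-0.0051, 0.0007, 0], "delta_rot": [0, 0, -0.025]},
    {"gripper": 1, "linear": [-0.0102, 0.0015, 0], "delta_rot": [0, 0, -0.05]},
  ],
)

```text
clock: 14.5
position: [0.5473, -0.0467, 0.0787]
ee_rot: [0.001, 0.98, -0.199, 0.008]
contact_force: [11.5, -5.1, -5.1]
width: 0.0001
gripper_force: 6.0
```

>>> send_rows(
  increments=[
    {"gripper": 1, "linear": [-0.005, 0.001, 0], "delta_rot": [0, 0, -0.025]},
    {"gripper": 1, "linear": [-0.01, 0.0021, 0], "delta_rot": [0, 0, -0.05]},
  ],
)

```text
clock: 14.7
position: [0.5367, -0.045, 0.0786]
ee_rot: [0.001, 0.975, -0.223, 0.008]
contact_force: [9.3, -6.2, -4.1]
width: -0.0
gripper_force: 5.3
```

>>> send_rows(
  increments=[
    {"gripper": 1, "linear": [-0.0049, 0.0012, 0], "delta_rot": [0, 0, -0.025]},
    {"gripper": 1, "linear": [-0.0099, 0.0025, 0], "delta_rot": [0, 0, -0.05]},
  ],
)

```text
clock: 14.9
position: [0.5248, -0.0423, 0.0782]
ee_rot: [0.001, 0.969, -0.248, 0.006]
contact_force: [5.9, -5.3, -2.3]
width: 0.0
gripper_force: 3.8
```

>>> send_rows(
  increments=[
    {"gripper": 1, "linear": [-0.002, 0.0005, 0], "delta_rot": [0, 0, -0.01]},
    {"gripper": 1, "linear": [-0.004, 0.001, 0], "delta_rot": [0, 0, -0.02]},
    {"gripper": 1, "linear": [-0.004, 0.001, 0], "delta_rot": [0, 0, -0.02]},
  ],
)

```text
clock: 15.2
position: [0.5188, -0.0406, 0.0779]
ee_rot: [0.001, 0.966, -0.257, 0.004]
contact_force: [3.9, -5.1, 0.3]
width: 0.0001
gripper_force: 2.9
```

Run:
```python
from m import *
s=get_state();p=np.array(s['position']);print(p,s['contact_force'])
S=shot('scene');print(proj(S,[p]))
b=blobs(S['pixels'],(3,150,120),(20,255,255),(200,170,285,265),3);print(b)
print(onz(S,[x[0] for x in b],.096))
a=S['pixels'][130:270,180:320]
cv2.imwrite('pics/click.png',cv2.resize(a,(560,560),interpolation=cv2.INTER_CUBIC))
```

```text
[ 0.51875686 -0.04056875  0.0778991 ] [ 3.94568213 -5.07327914  0.27287393]
[[223.35127347 215.24497663]]
[(array([208.7, 215.3]), np.int32(7))]
[[ 0.49238022 -0.07173625  0.096     ]]
```

View pics/click.png

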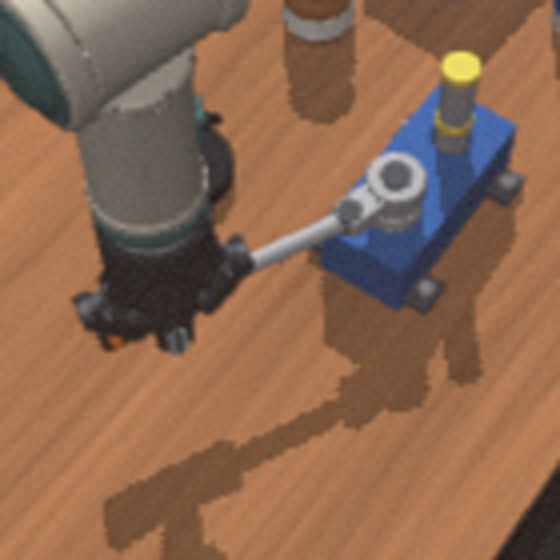

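The picture shows the handle visibly folded at its hinge (crop 350,212) relative to the head. The force has dropped to about half its peak, so it has broken over without reaching the stop. Backing off slowly.

>>> send_rows(
  increments=[
    {"gripper": 1, "linear": [0.0049, -0.0015, 0], "delta_rot": [0, 0, 0.025]},
    {"gripper": 1, "linear": [0.0099, -0.0028, 0], "delta_rot": [0, 0, 0.05]},
    {"gripper": 1, "linear": [0.0148, -0.004, 0], "delta_rot": [0, 0, 0.075]},
    {"gripper": 1, "linear": [0.0198, -0.0051, 0], "delta_rot": [0, 0, 0.1]},
    {"gripper": 1, "linear": [0.0248, -0.0061, 0], "delta_rot": [0, 0, 0.125]},
    {"gripper": 1, "linear": [0.0299, -0.0069, 0], "delta_rot": [0, 0, 0.15]},
    {"gripper": 1, "linear": [0.035, -0.0076, 0], "delta_rot": [0, 0, 0.175]},
    {"gripper": 1, "linear": [0.04, -0.0082, 0], "delta_rot": [0, 0, 0.2]},
  ],
)

```text
clock: 16.05
position: [0.5555, -0.0464, 0.0766]
ee_rot: [-0.0, 0.987, -0.158, -0.001]
contact_force: [-1.3, -0.3, -0.2]
width: 0.0002
gripper_force: 0.0
```

>>> send_rows(
  increments=[
    {"gripper": 1, "linear": [0.01, 0, 0], "delta_rot": [0, 0, 0]},
    {"gripper": 1, "linear": [0.02, 0, 0], "delta_rot": [0, 0, 0]},
    {"gripper": 1, "linear": [0.03, 0, 0], "delta_rot": [0, 0, 0]},
    {"gripper": 1, "linear": [0.04, 0, 0], "delta_rot": [0, 0, 0]},
    {"gripper": 1, "linear": [0.04, 0, 0], "delta_rot": [0, 0, 0]},
  ],
)

```text
clock: 16.55
position: [0.5981, -0.0467, 0.0768]
ee_rot: [0.0, 0.987, -0.159, 0.001]
contact_force: [-0.2, 1.0, 0.1]
width: -0.0002
gripper_force: 0.0
```

>>> send_rows(
  increments=[
    {"gripper": 1, "linear": [0, 0, 0.03], "delta_rot": [0, 0, 0]},
    {"gripper": 1, "linear": [0, 0, 0.07], "delta_rot": [0, 0, 0]},
    {"gripper": 1, "linear": [0.02, -0.03, 0.11], "delta_rot": [0, 0, 0]},
    {"gripper": 1, "linear": [0.03, -0.07, 0.14], "delta_rot": [0, 0, 0]},
    {"gripper": 1, "linear": [0.03, -0.11, 0.14], "delta_rot": [0, 0, 0]},
    {"gripper": 1, "linear": [0.03, -0.15, 0.14], "delta_rot": [0, 0, 0]},
    {"gripper": 1, "linear": [0.03, -0.15, 0.14], "delta_rot": [0, 0, 0]},
    {"gripper": 1, "linear": [0.03, -0.15, 0.14], "delta_rot": [0, 0, 0]},
  ],
)

```text
clock: 17.35
position: [0.6255, -0.1972, 0.2163]
ee_rot: [-0.0, 0.987, -0.16, -0.001]
contact_force: [-0.7, 0.4, -0.3]
width: -0.0
gripper_force: 0.0
```

Run:
```python
from m import *
s=get_state();print(s['position'],s['contact_force'],s['clock'])
S=shot('scene')
b=blobs(S['pixels'],(3,150,120),(20,255,255),(195,170,285,265),3);print(b)
print(onz(S,[x[0] for x in b],.096))
a=S['pixels'][110:290,100:340]
cv2.imwrite('pics/end.png',cv2.resize(a,(768,576),interpolation=cv2.INTER_CUBIC))
```

```text
[ 0.62547608 -0.19716505  0.21630574] [-0.66143881  0.38426852 -0.3213819 ] 17.35
[(array([237.8, 203.1]), np.int32(30))]
[[0.53490436 0.00842347 0.096     ]]
```

View pics/end.png

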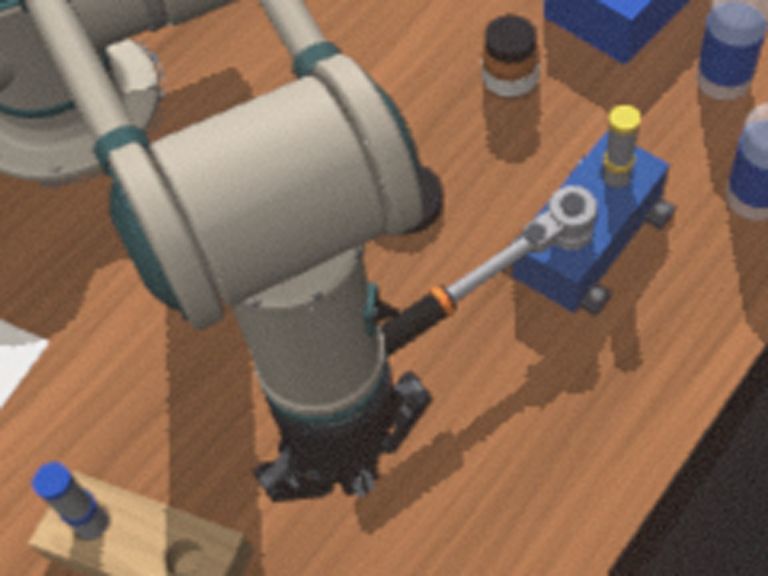

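The final view shows the handle straight again, in line from the head (573,205) through the band at (442,298). The tube is home, the blue tube is still in the stand, and the gripper is clear of everything.

```bash
python3 -c "
from rig import sign_off
print(sign_off())"
```

```text
the job is handed in; nothing more can be done
None
```

The yellow-banded tube is fully home in the clamp; I turned the wrench about 0.72 rad until it broke over, stopped short of the end stop and let go so the handle straightened, and the job was handed in at about 17 s (`sign_off` gave no verdict).

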